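Key the turntable deck onto its drive and clip it home

ROBOT

A 7-joint arm with a two-finger parallel gripper is mounted at the origin on a cart in front of the work surface, level with it; the furniture and walls round the work are solid. World frame = base frame: x ahead of the robot, y to its left, z up, the work surface at z = 0. Lengths are in m, angles in rad, forces in N, time in s.
With the tool pointing down it reaches from about 0.4 to 0.85 m from the base axis. Payload 10.4 kg.
Tool frame: the origin (TCP) lies at the very end of the fingers, on their centre line; the grasp point (between the pads) lies 19 mm behind it (env.grip_depth is the distance from the TCP to the grasp point, in m); z points along the fingers, y is the line along which they close (so a half turn about z gives the same grasp; the last joint's range is limited). The gripper opens to 85 mm and grips with 20 to 120 N. Pads are 22 mm wide; open, the fingers measure 114 mm over their backs; the gripper's body (76 mm by 85 mm) begins 54 mm behind the grasp point. The pads swing forward as they close: fully open they stand 13 mm farther back than shut.
Start: joints at [-1.298, 0.332, -0.065, 1.46, 0.022, 1.35, -0.088], TCP at [0.182, 0.598, 0.231] pointing down, gripper open.
Joint ranges: [-2.6, 2.6], [-0.5, 2.12], [-1.47, 1.34], [0.16, 2.42], [-1.27, 4.41], [0.06, 2.06], [-2.6, 2.6]. Speed limits (rad/s): [2.22, 2.22, 2.79, 2.79, 3.14, 3.14, 3.14].

INTERFACE

Orientations are given as a unit quaternion [w, x, y, z].
In Python, from station import env gives the robot as it stands.
- The arm moves only by the tool arm_command, never from a script. Its argument "increments" is a list of rows, each an object of numbers: "dx", "dy", "dz": the shift along the tool's x, y, z in units of 15 cm (1.0 is 15 cm); "rx", "ry", "rz": the turn, a rotation vector about the tool's x, y, z in units of pi rad (1.0 is pi rad); "jaw": the closure, from -1 (fully open) to 1 (shut). In form: [{"dx": .., "dy": .., "dz": .., "rx": .., "ry": .., "rz": .., "jaw": ..}, ...]. A call has 1 to 8 rows; each row is the pose to reach, as a shift and turn from the pose commanded when the call began, along the tool's axes at that moment, turning the shorter way round; what a row does not reach only later rows make up. A row lasts 1/12 s, in which the tool goes at most 41.7 mm and 7.16 degrees, less where a joint would pass 70% of its speed; a pose out of reach is approached as far as the arm can. A call with a number of a shift or a turn outside -1 to 1 is refused whole. A call with a gripper value outside its range is refused whole. The fingers move at their own pace and stop on an object; "squeeze" is the grip in N (left out, the last holds). Time passes only in rows, so rows that repeat a pose let the fingers close. It gives the time, the measured TCP pose, the force, the opening and the grip force at its end, in the units of the state.
- env.observe(): the state, without advancing time (a new reading comes with each control period).
- env.camera(name): name is "scene" or "top"; returns a dict with "img" (420x560x3 uint8, red, green, blue), "fx", "fy", "cx", "cy" (pixels), "R" (3x3) and "t" (3): a world point X has camera coordinates R X + t. Camera axes: x right, y down, z forward; pixel columns grow to the right and rows downward; lengths in m; the calibration is good to about 2 mm. A picture is of the moment at which its call begins. There is no depth.
- env.job_done(): hands the job in; it is judged then, once.
The state is a dict: "clock": time; "joint_positions": joint angles; "joint_vel": joint speeds; "joint_efforts": joint torques, N m; "ee_pos": TCP position; "tcp_rot": TCP orientation; "ft_force": force on the tool from outside, world axes, zero at the start; "wrist_torque": the same for the moment, N m; "width": finger opening in m; "grasp_force": force on a finger pad.
Only numpy, scipy, OpenCV 4.12 (cv2) and the standard library are available. Lean on these libraries where they do the work, as an engineer would, in place of code of your own. Each camera call takes 0.05 s, during which the arm holds its last target. There are 200 camera calls.

TASK

The round deck of the model turntable lies loose on its drive unit, with the notch in its rim away from the red drive pin. Turn the deck round with a fingertip (its little cabin is good to push against) until the notch stands over the pin, then press the deck down in its middle until it clips fully home, level on the drive ring, and stays there by itself. Do not grip or lift the deck or its cabin, do not force the deck down on the pin, and leave the things around it alone.

Things in the scene. Friction and masses are not known exactly. Their poses are not given: they have to be found in the camera images.
- deck: turntable deck: disc 122 mm across, 14 mm thick, brown boards, 0.29 kg, loose on a spindle (1 mm play). Origin: centre of underside; x axis points to the notch, cabin at x = -42 mm. Track along y (x -15 to 15 mm, rail tops 18.6 mm above underside); yellow hand-rail, 12 mm high, at x = 36 mm, y -36 to 36 mm. Unseated, sprung studs carry it; it turns freely either way and stays where it is left
- cabin: small green cabin with grey roof, fixed on the deck: walls 20 mm (deck x) by 26 mm (deck y), 24 mm high; roof 24 x 30 mm, 24 to 28 mm high. Origin: middle of its foot on the deck's top, 14 mm above the deck's underside, 42 mm from the axis. 0.5 to 1 N sideways here turns the deck; more than 15 N (a grip or hard shove) damages it
- notch (a point): notch in the deck's rim, 10 mm wide, 5.5 mm deep radially, through the whole thickness; a white arrowhead on the boards points at it. This point: on the deck's underside, 60 mm from its axis. Starts 0.8 rad or more from the pin, either way round
- deck_middle (a point): middle of the deck's top boards, 14 mm above the underside, on the axis between the rails: where to press. Pressing within 20 mm of it keeps the deck level; near the rim it tips and jams. With the notch over the pin, 8 to 12 N pushes it 9 mm down past sprung catches, which then hold it
- drive: drive unit, fixed on a green cutting mat (3 mm thick): black round housing 148 mm across, on it a toothed steel ring 132 mm across, top 30 mm above the unit's underside, locked by its worm drive. Origin: centre of underside; x axis points from the axis to the pin; motor pod at +y, 46 mm wide, 29 mm high, reaching 94 mm from the axis
- ring_centre (a point): centre of the drive ring's top face, on the spindle's axis, axes as drive. The deck's underside lies 9 mm above this point when unseated, 0 to 1 mm above it when seated
- pin_top (a point): top of the red drive pin: 6 mm thick, domed, standing 7 mm out of the ring at 60 mm from the axis, half in view outside the deck's rim. The notch goes over it when within about 4 degrees; with the notch elsewhere the deck cannot go down and springs back up
- pin: the red drive pin itself (fixed to the drive unit), origin at its foot; a load of more than 25 N damages it
- yellow_pot: bystander: paint pot with a yellow lid, 33 mm wide, 34 mm tall, loose, standing on the mat beside the drive unit; origin at the centre of its underside
- tape: bystander: roll of beige masking tape lying flat, 69 mm wide, 18 mm tall, loose; origin at the centre of its underside
- relay: bystander: blue relay, 20 x 28 mm and 26 mm tall, loose, pins up; origin at the centre of its underside
- coupler_box: bystander: yellow cardboard box of couplers, 44 x 70 mm and 24 mm tall, loose; origin at the centre of its underside
- eraser: bystander: blue and white eraser lying flat, 42 x 23 x 12 mm, loose; origin at the centre of its underside
- flat_pliers: bystander: red-handled flat pliers lying flat, 148 x 45 x 12 mm, loose; origin at the centre of its underside
- glue: bystander: blue glue bottle with a yellow cap, 34 mm wide, 122 mm tall, loose; origin at the centre of its underside

How it is judged:
On the way:
1. the deck, still up on its studs, is turned until its notch stands over the pin (horizontal distance between notch and pin_top below 0.006 m and z of deck in the frame of ring_centre above 0.004 m), for 0.02 s.
At the end, for the whole second after the job is handed in: The deck's underside is less than 2 mm above the drive ring, level within 0.03 rad, centred within 3 mm, its notch within 6 mm of the pin (that is, over it), at rest (z of deck in the frame of ring_centre below 0.002 m and angle between deck's own z axis and vertical below 0.03 rad and horizontal distance between notch and pin_top below 0.006 m and horizontal distance between deck and ring_centre below 0.003 m and linear speed of deck below 0.01 m/s); the robot touches nothing.
It fails at once if the deck is lifted or carried: its underside more than 16 mm above the drive ring or its centre more than 10 mm off the spindle (z of deck in the frame of ring_centre above 0.016 m or horizontal distance between deck and ring_centre above 0.01 m).
It fails at once if the cabin is gripped or shoved hard (more than 15 N) (contact force between the fingers and cabin above 15 N).
It fails at once if the deck is gripped or struck (more than 40 N) (contact force between the fingers and deck above 40 N).
It fails at once if the deck is forced down on the pin (more than 25 N) (contact force between deck and pin above 25 N).
It fails at once if a thing standing around is moved more than 25 mm (distance of any of yellow_pot, tape, relay, coupler_box, eraser, flat_pliers, glue from where it was at the start of the episode above 0.025 m).
It also fails if it takes over 58 s, if anything falls off the work surface, if the arm or the gripper's body presses on something with over 40 N, if the wrist force passes 120 N, or if a joint passes its speed limit or range.

## Working session

There is one attempt and no reset: what is moved stays moved. The work goes in short steps, Python scripts to look and compute and a tool call to move; the robot and the scene stay as the last step left them, time stands still between calls to the robot, and variables do not carry over. Pictures are saved under pics/ and viewed, at most 10 in all, crops included, and the job is handed in when it is done.

Besides the shell and the picture viewer there is one more tool, called by a JSON object that holds its "method" and its "body". arm_command: Moves the arm, as the interface text tells. Shifts and turns lie within -1 to 1; 1 stands for 15 cm of shift or pi rad of turn. Its arguments: {"type":"object","properties":{"increments":{"type":"array"},"squeeze":{"type":"number"}},"required":["increments"]}

```bash
mkdir -p pics; python3 - <<'E'
from station import env
import cv2, numpy as np
for n in ("scene","top"):
    c=env.camera(n); cv2.imwrite(f"pics/{n}0.png",c["img"][:,:,::-1]); np.savez(f"{n}0.npz",**c)
    print(n,c["fx"],c["fy"],c["cx"],c["cy"],np.round(c["R"],3).tolist(),np.round(c["t"],3))
s=env.observe(); print({k:np.round(v,3).tolist() for k,v in s.items()})
E
```

```text
scene 527.9140260868255 527.9140260868255 275.0218327482457 211.83750285110244 [[0.753, -0.658, -0.02], [-0.458, -0.503, -0.733], [0.472, 0.561, -0.68]] [-0.426  0.249  1.013]
top 528.3873283205079 528.3873283205079 275.5358962452099 203.63533553360162 [[-0.164, -0.986, -0.008], [-0.937, 0.159, -0.31], [0.307, -0.043, -0.951]] [0.023 0.522 0.951]
{'clock': 0.1, 'joint_positions': [-1.298, 0.333, -0.065, 1.461, 0.022, 1.35, -0.088], 'joint_vel': [0.001, -0.001, 0.001, -0.004, -0.001, -0.003, -0.001], 'joint_efforts': [0.001, -62.675, 0.049, -39.242, 0.016, 0.007, 0.0], 'ee_pos': [0.182, 0.598, 0.231], 'tcp_rot': [-0.0, 0.147, 0.989, -0.001], 'ft_force': [-0.666, 0.199, -0.301], 'wrist_torque': [0.026, -0.053, 0.006], 'grasp_force': 0.0, 'width': 0.085}
```

View pics/scene0.png

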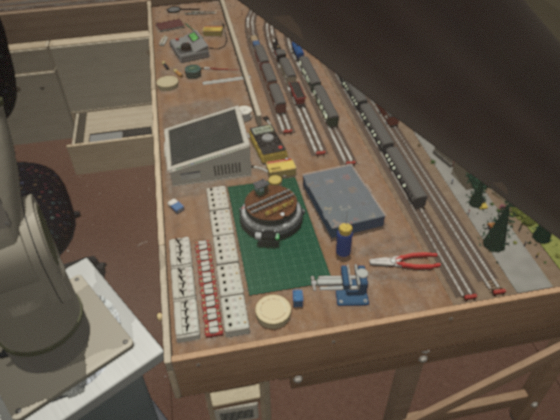

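View pics/top0.png

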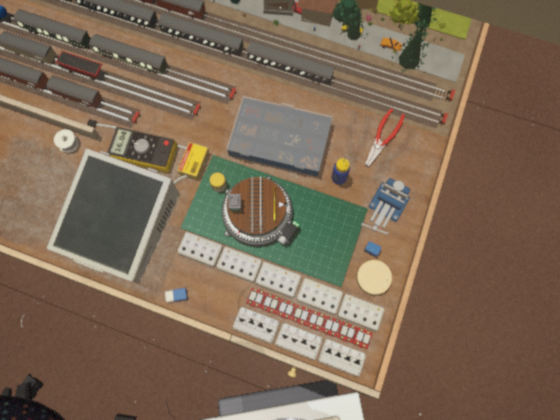

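The scene view shows the drive at about (270,210), with the arm over the upper right. The top view shows the deck at about (258,207), the cabin at (235,202), the arrow at (281,205), the motor pod at (289,232) and the yellow pot at (218,181). I'll enlarge that part.

```bash
python3 - <<'E'
import cv2, numpy as np
im=cv2.imread("pics/top0.png")[160:260,200:320]
cv2.imwrite("pics/topz.png",cv2.resize(im,(720,600),interpolation=cv2.INTER_CUBIC))
E
cat > h.py <<'E'
import numpy as np, cv2
def load(n): return dict(np.load(n))
def proj(c,X):
    X=np.atleast_2d(X); p=X@c["R"].T+c["t"]; return np.c_[c["fx"]*p[:,0]/p[:,2]+c["cx"],c["fy"]*p[:,1]/p[:,2]+c["cy"]]
def back(c,uv,z):
    d=c["R"].T@np.array([(uv[0]-c["cx"])/c["fx"],(uv[1]-c["cy"])/c["fy"],1.]); o=-c["R"].T@c["t"]
    return o+d*(z-o[2])/d[2]
E
python3 -c "
from h import *
c=load('top0.npz')
for n,uv,z in [('deck',(258,206),.056),('cabin',(235,201),.083),('arrow',(281,205),.056),('pod',(289,232),.032),('pot',(218,181),.037)]: print(n,back(c,uv,z).round(3))
print(-c['R'].T@c['t'])"
```

```text
deck [ 0.528 -0.029  0.056]
cabin [0.537 0.014 0.083]
arrow [ 0.523 -0.075  0.056]
pod [ 0.471 -0.083  0.032]
pot [0.602 0.044 0.037]
[ 0.20121772 -0.01873953  1.06627161]
```

View pics/topz.png

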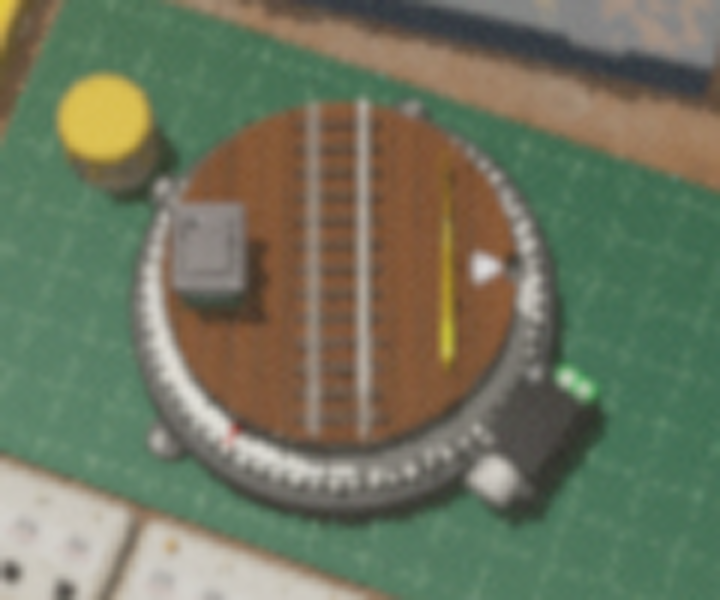

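The crop (6x, origin at 200,160) puts the notch at (516,267), the red pin at (232,434), the cabin roof's centre at (208,243) and the pod at (525,440). I'll fit the geometry next.

```bash
cat >> h.py <<'E'
from scipy.optimize import least_squares
def deckfit(c,ctr=(257,205),R=40,z=.056):
    hsv=cv2.cvtColor(c["img"],cv2.COLOR_RGB2HSV)
    m=((hsv[...,0]<18)&(hsv[...,1]>90)&(hsv[...,2]>40)).astype(np.uint8)
    k=np.zeros_like(m); cv2.circle(k,ctr,R,1,-1); m&=k
    h=cv2.convexHull(np.argwhere(m)[:,::-1].astype(np.int32))
    f=np.zeros_like(m); cv2.fillConvexPoly(f,h,1)
    pts=cv2.findContours(f,cv2.RETR_EXTERNAL,cv2.CHAIN_APPROX_NONE)[0][0][:,0].astype(float)
    W=np.array([back(c,p,z)[:2] for p in pts])
    r=least_squares(lambda q:np.hypot(*(W-q[:2]).T)-q[2],[*W.mean(0),.061],loss="soft_l1",f_scale=.0015)
    return r.x, np.sqrt(np.mean(r.fun**2))
E
python3 - <<'E'
from h import *
c=load('top0.npz'); print(deckfit(c))
q=deckfit(c)[0][:2]
def px(u,v): return (200+(u+.5)/6-.5,160+(v+.5)/6-.5)
for n,uv,z,s in [('notch',(514,267),.056,0),('arrow',(487,267),.056,0),('cabroof',(208,243),.084,180),('pin',(232,434),.039,0),('pod',(525,440),.032,-90),('pot',(105,118),.037,0)]:
    P=back(c,px(*uv),z)[:2]; d=P-q; print(n,P.round(4),np.hypot(*d).round(4),(np.degrees(np.arctan2(d[1],d[0]))+s).round(1))
# rail direction
a=back(c,px(363,100),.0606)-back(c,px(360,435),.0606);b=back(c,px(315,105),.0606)-back(c,px(312,435),.0606)
print([np.degrees(np.arctan2(v[1],v[0])).round(1)-90 for v in (a,b)])
s=load('scene0.npz')
print('scene',deckfit(s,(272,204),34))
E
```

```text
(array([ 0.54117905, -0.03166428,  0.06698824]), np.float64(0.006090213873699636))
notch [ 0.5232 -0.0837] 0.055 -109.1
arrow [ 0.5247 -0.0748] 0.0461 -110.9
cabroof [0.5391 0.0153] 0.047 272.6
pin [0.4864 0.0184] 0.0742 137.6
pod [ 0.4698 -0.0785] 0.0853 -236.7
pot [0.6065 0.0458] 0.1013 49.9
[np.float64(-99.4), np.float64(-99.1)]
scene (array([ 0.53483575, -0.01511693,  0.06715995]), np.float64(0.011065565669241537))
```

{"method": "arm_command", "body": {"increments": [{"dx":-0.1,"dy":-0.1,"jaw":1},{"dx":-0.27,"dy":-0.26,"jaw":1},{"dx":-0.44,"dy":-0.42,"jaw":1},{"dx":-0.61,"dy":-0.58,"jaw":1},{"dx":-0.78,"dy":-0.75,"jaw":1},{"dx":-0.95,"dy":-0.92,"jaw":1},{"dx":-1.0,"dy":-0.97,"jaw":1}], "squeeze": 20}}

```text
$.increments[0]: bad value
```

{"method": "arm_command", "body": {"increments": [{"dx":-0.1,"dy":-0.1,"jaw":1},{"dx":-0.27,"dy":-0.26,"jaw":1},{"dx":-0.44,"dy":-0.42,"jaw":1},{"dx":-0.61,"dy":-0.58,"jaw":1},{"dx":-0.78,"dy":-0.75,"jaw":1},{"dx":-0.95,"dy":-0.92,"jaw":1},{"dx":-1.0,"dy":-0.97,"jaw":1}]}}

```text
$.increments[0]: bad value
```

{"method": "arm_command", "body": {"increments": [{"dx":-0.1,"dy":-0.1,"jaw":1},{"dx":-0.27,"dy":-0.26,"jaw":1},{"dx":-0.44,"dy":-0.42,"jaw":1},{"dx":-0.61,"dy":-0.58,"jaw":1},{"dx":-0.78,"dy":-0.75,"jaw":1},{"dx":-0.95,"dy":-0.92,"jaw":1},{"dx":-1.0,"dy":-0.97,"jaw":1}]}}

```text
$.increments[0]: bad value
```

{"method": "arm_command", "body": {"increments": [{"dx":-0.1,"dy":-0.1,"dz":0,"rx":0,"ry":0,"rz":0,"jaw":1},{"dx":-0.27,"dy":-0.26,"dz":0,"rx":0,"ry":0,"rz":0,"jaw":1},{"dx":-0.44,"dy":-0.42,"dz":0,"rx":0,"ry":0,"rz":0,"jaw":1},{"dx":-0.61,"dy":-0.58,"dz":0,"rx":0,"ry":0,"rz":0,"jaw":1},{"dx":-0.78,"dy":-0.75,"dz":0,"rx":0,"ry":0,"rz":0,"jaw":1},{"dx":-0.95,"dy":-0.92,"dz":0,"rx":0,"ry":0,"rz":0,"jaw":1},{"dx":-1.0,"dy":-0.97,"dz":0,"rx":0,"ry":0,"rz":0,"jaw":1}], "squeeze": 20}}

```text
clock: 0.68
ee_pos: [0.2865, 0.4102, 0.2312]
tcp_rot: [0.0, 0.15, 0.989, -0.001]
ft_force: [0.8, 0.5, 0.5]
width: 0.0007
grasp_force: 0.0
```

{"method": "arm_command", "body": {"increments": [{"dx":-0.1,"dy":-0.1,"dz":0,"rx":0,"ry":0,"rz":0,"jaw":1},{"dx":-0.27,"dy":-0.26,"dz":0,"rx":0,"ry":0,"rz":0,"jaw":1},{"dx":-0.44,"dy":-0.42,"dz":0,"rx":0,"ry":0,"rz":0,"jaw":1},{"dx":-0.61,"dy":-0.58,"dz":0,"rx":0,"ry":0,"rz":0,"jaw":1},{"dx":-0.78,"dy":-0.75,"dz":0,"rx":0,"ry":0,"rz":0,"jaw":1},{"dx":-0.95,"dy":-0.92,"dz":0,"rx":0,"ry":0,"rz":0,"jaw":1},{"dx":-1.0,"dy":-0.97,"dz":0,"rx":0,"ry":0,"rz":0,"jaw":1}]}}

```text
clock: 1.27
ee_pos: [0.3865, 0.2273, 0.2313]
tcp_rot: [0.0, 0.15, 0.989, -0.0]
ft_force: [0.6, -0.4, 0.6]
width: 0.0
grasp_force: 0.0
```

{"method": "arm_command", "body": {"increments": [{"dx":-0.1,"dy":-0.1,"dz":0,"rx":0,"ry":0,"rz":0,"jaw":1},{"dx":-0.27,"dy":-0.26,"dz":0,"rx":0,"ry":0,"rz":0,"jaw":1},{"dx":-0.44,"dy":-0.42,"dz":0,"rx":0,"ry":0,"rz":0,"jaw":1},{"dx":-0.61,"dy":-0.58,"dz":0,"rx":0,"ry":0,"rz":0,"jaw":1},{"dx":-0.78,"dy":-0.75,"dz":0,"rx":0,"ry":0,"rz":0,"jaw":1},{"dx":-0.9,"dy":-0.85,"dz":0,"rx":0,"ry":0,"rz":0,"jaw":1},{"dx":-0.9,"dy":-0.85,"dz":0,"rx":0,"ry":0,"rz":0,"jaw":1}]}}

```text
clock: 1.85
ee_pos: [0.4781, 0.0661, 0.2313]
tcp_rot: [0.0, 0.151, 0.989, -0.001]
ft_force: [-0.4, 0.4, 0.3]
width: -0.0
grasp_force: 0.0
```

```bash
cat > plan.py <<'E'
from station import env; import numpy as np, sys
from scipy.spatial.transform import Rotation as Ro
def go(target,yhead=None):
    s=env.observe(); R=Ro.from_quat(np.roll(s["tcp_rot"],-1)).as_matrix()
    h=np.degrees(np.arctan2(R[1,1],R[0,1])); d=R.T@(np.array(target)-s["ee_pos"])/.15
    print("pos",np.round(s["ee_pos"],4),"yhead",h.round(2),"z",R[:,2].round(3),"d",d.round(3),"F",np.round(s["ft_force"],2),"t",s["clock"].round(2) if hasattr(s["clock"],"round") else s["clock"])
    if yhead is not None: print("rz",round((h-yhead)/180,4))
E
python3 -c "
from plan import *
go((.5016,.0214,.072),81); print(env.observe()['joint_positions'])"
```

```text
pos [0.4781 0.0661 0.2313] yhead 72.68 z [ 0.001 -0.001 -1.   ] d [-0.237 -0.237  1.063] F [-0.41  0.39  0.33] t 1.85
rz -0.0462
[-0.69442366 -0.00279046  0.46519326  1.84678451  0.00283664  1.29684414
  1.0385398 ]
```

{"method": "arm_command", "body": {"increments": [{"dx":-0.05,"dy":-0.05,"dz":0.1,"rx":0,"ry":0,"rz":-0.01,"jaw":1},{"dx":-0.12,"dy":-0.12,"dz":0.3,"rx":0,"ry":0,"rz":-0.02,"jaw":1},{"dx":-0.19,"dy":-0.19,"dz":0.5,"rx":0,"ry":0,"rz":-0.04,"jaw":1},{"dx":-0.237,"dy":-0.237,"dz":0.7,"rx":0,"ry":0,"rz":-0.046,"jaw":1},{"dx":-0.237,"dy":-0.237,"dz":0.85,"rx":0,"ry":0,"rz":-0.046,"jaw":1},{"dx":-0.237,"dy":-0.237,"dz":0.9,"rx":0,"ry":0,"rz":-0.046,"jaw":1},{"dx":-0.237,"dy":-0.237,"dz":0.9,"rx":0,"ry":0,"rz":-0.046,"jaw":1}]}}

```text
clock: 2.43
ee_pos: [0.4986, 0.0269, 0.0946]
tcp_rot: [-0.002, 0.075, 0.997, -0.001]
ft_force: [-0.1, 0.2, 0.4]
width: -0.0004
grasp_force: 0.0
```

```bash
python3 - <<'E'
from plan import *; from h import *
go((.5016,.0214,.072),81)
o=[]
for n,(u,v) in (("top",(258,206)),("scene",(271,208))):
    c=env.camera(n); np.savez(n+"1.npz",**c); o.append(cv2.resize(c["img"][v-50:v+50,u-45:u+45,::-1],(400,444),interpolation=cv2.INTER_CUBIC))
cv2.imwrite("pics/b1.png",np.hstack(o))
E
```

```text
pos [0.4986 0.0269 0.0946] yhead 81.36 z [-0.004 -0.001 -1.   ] d [-0.026 -0.033  0.151] F [-0.1   0.18  0.37] t 2.4333
rz 0.002
```

View pics/b1.png

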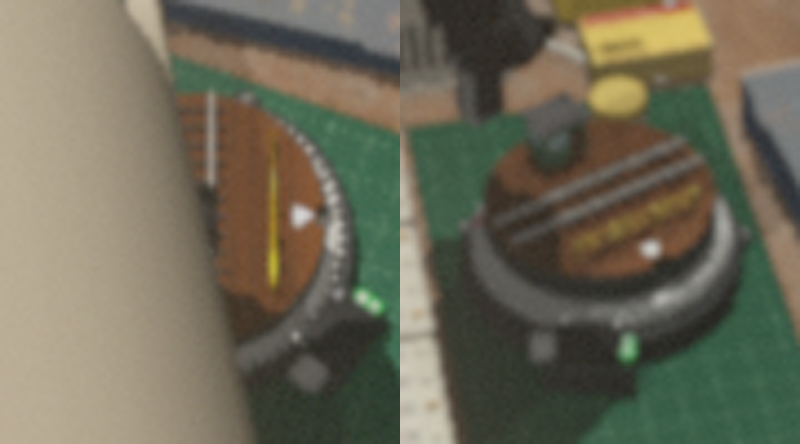

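The left half (top camera) is blocked by the arm. In the right half (scene camera) the closed fingertip is at about (480,100), to the left of the cabin at (555,130); the arrow is at (652,248) and the pin at about (482,217). I'll lower it and make gentle contact.

{"method": "arm_command", "body": {"increments": [{"dx":-0.01,"dy":-0.01,"dz":0.06,"rx":0,"ry":0,"rz":0,"jaw":1},{"dx":-0.02,"dy":-0.03,"dz":0.12,"rx":0,"ry":0,"rz":0,"jaw":1},{"dx":-0.02,"dy":-0.03,"dz":0.145,"rx":0,"ry":0,"rz":0,"jaw":1},{"dx":-0.02,"dy":-0.03,"dz":0.145,"rx":0,"ry":0,"rz":0,"jaw":1}]}}

```text
clock: 2.87
ee_pos: [0.5017, 0.0212, 0.0737]
tcp_rot: [-0.001, 0.076, 0.997, -0.0]
ft_force: [-0.3, 0.0, -0.0]
width: 0.0003
grasp_force: 0.0
```

```bash
python3 - <<'E'
from plan import *
C=np.array([.5324,-.0265]); s=env.observe(); p=np.array(s["ee_pos"]); go([*p[:2],.072],81)
# arc about C, cw, in current tool frame
R=Ro.from_quat(np.roll(s["tcp_rot"],-1)).as_matrix(); v=p[:2]-C
print(np.hypot(*v),np.degrees(np.arctan2(v[1],v[0])))
for a in range(5,45,5):
    r=Ro.from_euler("z",-a,degrees=True).as_matrix()[:2,:2]@v-v
    print(a,(R.T@np.r_[r,0]/.15).round(3), round(a/180,3))
E
```

```text
pos [0.5017 0.0212 0.0737] yhead 81.31 z [-0.001 -0.    -1.   ] d [-0.     0.     0.011] F [-0.3   0.02 -0.02] t 2.8667
rz 0.0017
0.056765904158477015 122.75056541509566
5 [-0.026  0.021 -0.   ] 0.028
10 [-0.053  0.039 -0.   ] 0.056
15 [-0.082  0.055 -0.   ] 0.083
20 [-0.112  0.069 -0.   ] 0.111
25 [-0.143  0.079 -0.   ] 0.139
30 [-0.175  0.087 -0.   ] 0.167
35 [-0.208  0.092 -0.   ] 0.194
40 [-0.241  0.095 -0.   ] 0.222
```

{"method": "arm_command", "body": {"increments": [{"dx":-0.02,"dy":0,"dz":0,"rx":0,"ry":0,"rz":0,"jaw":1},{"dx":-0.04,"dy":0,"dz":0,"rx":0,"ry":0,"rz":0,"jaw":1},{"dx":-0.05,"dy":0,"dz":0,"rx":0,"ry":0,"rz":0,"jaw":1},{"dx":-0.06,"dy":0,"dz":0,"rx":0,"ry":0,"rz":0,"jaw":1},{"dx":-0.07,"dy":0,"dz":0,"rx":0,"ry":0,"rz":0,"jaw":1},{"dx":-0.08,"dy":0,"dz":0,"rx":0,"ry":0,"rz":0,"jaw":1},{"dx":-0.09,"dy":0,"dz":0,"rx":0,"ry":0,"rz":0,"jaw":1},{"dx":-0.1,"dy":0,"dz":0,"rx":0,"ry":0,"rz":0,"jaw":1}]}}

```text
clock: 3.53
ee_pos: [0.517, 0.0193, 0.0745]
tcp_rot: [-0.0, 0.076, 0.997, 0.0]
ft_force: [-2.4, 0.5, 0.7]
width: -0.0001
grasp_force: 0.7
```

```bash
cat > arc.py <<'E'
from plan import *; from h import *
C=np.array([.5324,-.0265])
def arc(angs,k=""):
    s=env.observe(); p=np.array(s["ee_pos"]); go([*p[:2],.073])
    R=Ro.from_quat(np.roll(s["tcp_rot"],-1)).as_matrix(); v=p[:2]-C
    print("r,ang",np.hypot(*v).round(4),np.degrees(np.arctan2(v[1],v[0])).round(1))
    for a in angs:
        r=Ro.from_euler("z",-a,degrees=True).as_matrix()[:2,:2]@v-v
        print(a,(R.T@np.r_[r,0]/.15).round(3)[:2], round(a/180,3))
def snap(k):
    o=[]
    for n,(u,v) in (("top",(258,206)),("scene",(271,208))):
        c=env.camera(n); np.savez(n+k+".npz",**c); o.append(cv2.resize(c["img"][v-50:v+50,u-45:u+45,::-1],(400,444),interpolation=cv2.INTER_CUBIC))
    cv2.imwrite(f"pics/s{k}.png",np.hstack(o))
E
python3 -c "
from arc import *
arc(range(4,36,4)); snap('2')"
```

```text
pos [0.517  0.0193 0.0745] yhead 81.34 z [-0.  0. -1.] d [-0.   -0.    0.01] F [-2.4   0.52  0.69] t 3.5333
r,ang 0.0484 108.6
4 [-0.02  0.01] 0.022
8 [-0.041  0.018] 0.044
12 [-0.063  0.024] 0.067
16 [-0.085  0.03 ] 0.089
20 [-0.107  0.033] 0.111
24 [-0.129  0.035] 0.133
28 [-0.152  0.036] 0.156
32 [-0.174  0.035] 0.178
```

View pics/s2.png

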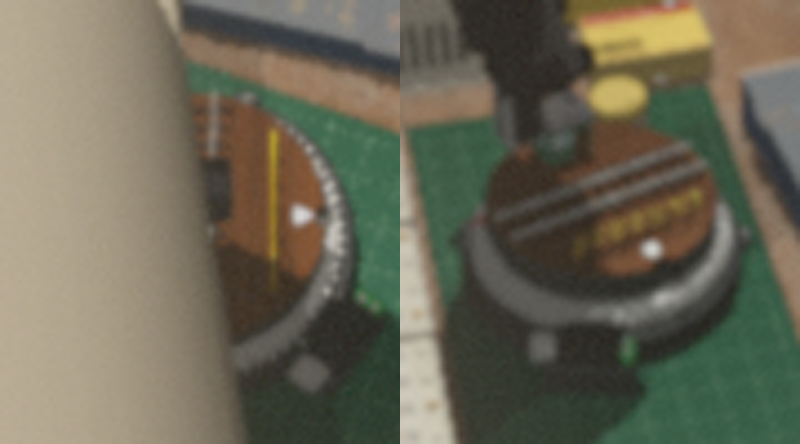

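The fingertip now touches the cabin, with about 2.4 N on it. The arrow is still at (302,215) in the left half. I'll push along the arc.

{"method": "arm_command", "body": {"increments": [{"dx":-0.02,"dy":0.01,"dz":0,"rx":0,"ry":0,"rz":0.022,"jaw":1},{"dx":-0.041,"dy":0.018,"dz":0,"rx":0,"ry":0,"rz":0.044,"jaw":1},{"dx":-0.063,"dy":0.024,"dz":0,"rx":0,"ry":0,"rz":0.067,"jaw":1},{"dx":-0.085,"dy":0.03,"dz":0,"rx":0,"ry":0,"rz":0.089,"jaw":1},{"dx":-0.107,"dy":0.033,"dz":0,"rx":0,"ry":0,"rz":0.111,"jaw":1},{"dx":-0.129,"dy":0.035,"dz":0,"rx":0,"ry":0,"rz":0.133,"jaw":1},{"dx":-0.152,"dy":0.036,"dz":0,"rx":0,"ry":0,"rz":0.156,"jaw":1},{"dx":-0.174,"dy":0.035,"dz":0,"rx":0,"ry":0,"rz":0.178,"jaw":1}]}}

```text
clock: 4.3
ee_pos: [0.5436, 0.0207, 0.0744]
tcp_rot: [-0.0, 0.349, 0.937, 0.0]
ft_force: [-0.3, 1.2, -0.7]
width: -0.0003
grasp_force: 0.7
```

```bash
python3 -c "
from arc import *
arc(range(4,36,4)); snap('3')"
```

```text
pos [0.5436 0.0207 0.0744] yhead 49.1 z [-0.  0. -1.] d [-0.     0.     0.009] F [-0.27  1.25 -0.7 ] t 4.3
r,ang 0.0485 76.7
4 [-0.02  0.01] 0.022
8 [-0.041  0.018] 0.044
12 [-0.063  0.025] 0.067
16 [-0.085  0.03 ] 0.089
20 [-0.107  0.034] 0.111
24 [-0.13   0.036] 0.133
28 [-0.152  0.037] 0.156
32 [-0.175  0.036] 0.178
```

View pics/s3.png

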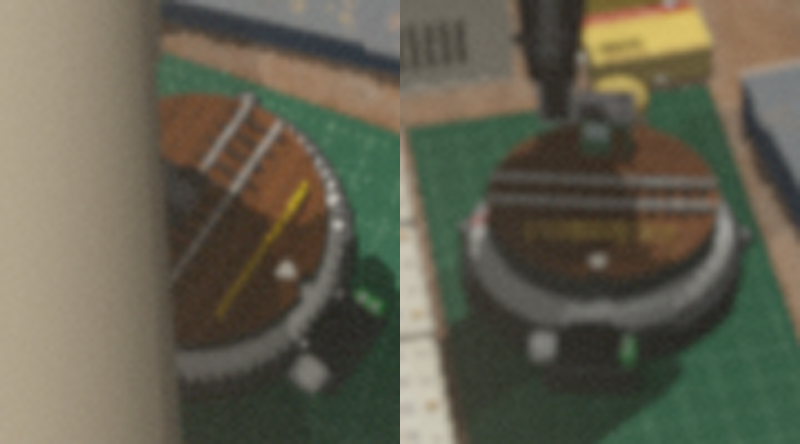

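The deck is turning cleanly: the arrow went to (286,270) in the left half and (597,260) in the right, and the pin shows pink at (478,217). I'll do two more of the same arcs.

{"method": "arm_command", "body": {"increments": [{"dx":-0.02,"dy":0.01,"dz":0,"rx":0,"ry":0,"rz":0.022,"jaw":1},{"dx":-0.041,"dy":0.018,"dz":0,"rx":0,"ry":0,"rz":0.044,"jaw":1},{"dx":-0.063,"dy":0.025,"dz":0,"rx":0,"ry":0,"rz":0.067,"jaw":1},{"dx":-0.085,"dy":0.03,"dz":0,"rx":0,"ry":0,"rz":0.089,"jaw":1},{"dx":-0.107,"dy":0.034,"dz":0,"rx":0,"ry":0,"rz":0.111,"jaw":1},{"dx":-0.13,"dy":0.036,"dz":0,"rx":0,"ry":0,"rz":0.133,"jaw":1},{"dx":-0.152,"dy":0.037,"dz":0,"rx":0,"ry":0,"rz":0.156,"jaw":1},{"dx":-0.175,"dy":0.036,"dz":0,"rx":0,"ry":0,"rz":0.178,"jaw":1}]}}

```text
clock: 5.07
ee_pos: [0.5669, 0.0077, 0.0745]
tcp_rot: [-0.0, 0.593, 0.805, 0.0]
ft_force: [-1.3, 1.4, 0.7]
width: 0.0
grasp_force: 0.6
```

{"method": "arm_command", "body": {"increments": [{"dx":-0.02,"dy":0.01,"dz":0,"rx":0,"ry":0,"rz":0.022,"jaw":1},{"dx":-0.041,"dy":0.018,"dz":0,"rx":0,"ry":0,"rz":0.044,"jaw":1},{"dx":-0.063,"dy":0.025,"dz":0,"rx":0,"ry":0,"rz":0.067,"jaw":1},{"dx":-0.085,"dy":0.03,"dz":0,"rx":0,"ry":0,"rz":0.089,"jaw":1},{"dx":-0.107,"dy":0.034,"dz":0,"rx":0,"ry":0,"rz":0.111,"jaw":1},{"dx":-0.13,"dy":0.036,"dz":0,"rx":0,"ry":0,"rz":0.133,"jaw":1},{"dx":-0.152,"dy":0.037,"dz":0,"rx":0,"ry":0,"rz":0.156,"jaw":1},{"dx":-0.175,"dy":0.036,"dz":0,"rx":0,"ry":0,"rz":0.178,"jaw":1}]}}

```text
clock: 5.73
ee_pos: [0.5798, -0.0156, 0.0744]
tcp_rot: [-0.0, 0.792, 0.61, 0.0]
ft_force: [-0.7, 3.0, -0.2]
width: -0.0001
grasp_force: 0.7
```

```bash
python3 -c "
from arc import *
arc(range(3,27,3)); snap('4')"
```

```text
pos [ 0.5798 -0.0156  0.0744] yhead -14.81 z [-0.     0.001 -1.   ] d [-0.     0.     0.009] F [-0.72  2.99 -0.15] t 5.7333
r,ang 0.0487 12.9
3 [-0.015  0.008] 0.017
6 [-0.031  0.014] 0.033
9 [-0.047  0.02 ] 0.05
12 [-0.063  0.025] 0.067
15 [-0.079  0.029] 0.083
18 [-0.096  0.033] 0.1
21 [-0.113  0.035] 0.117
24 [-0.13   0.037] 0.133
```

View pics/s4.png

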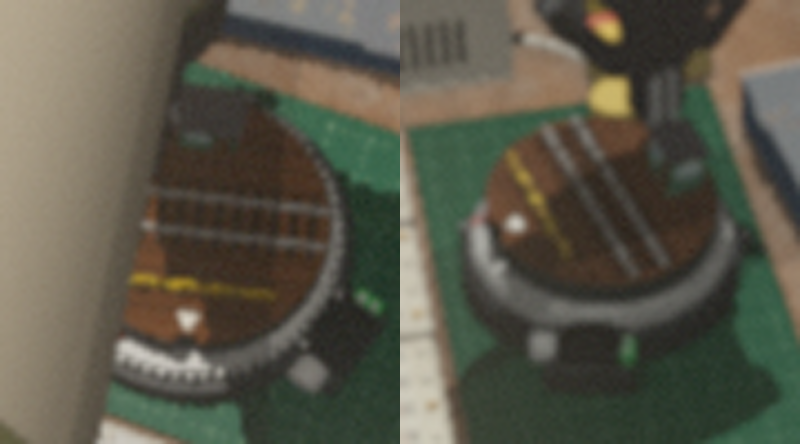

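The arrow is at (188,320) in the left half and (515,224) in the right, the notch near (190,350), and the pin near (478,217) in the right half. I'll work out the remaining angle.

```bash
python3 - <<'E'
from arc import *
def hd(a,b): d=(b-a)[:2]; return np.degrees(np.arctan2(d[1],d[0])).round(1)
t=load("top4.npz"); s=load("scene4.npz")
T=lambda x,y:(213+x/4.444-.39,156+y/4.444-.39)
S=lambda x,y:(226+(x-400)/4.444-.39,158+y/4.444-.39)
print("top rails", hd(back(t,T(330,210),.0606),back(t,T(150,188),.0606)), hd(back(t,T(325,247),.0606),back(t,T(150,228),.0606)))
print("scene rails",hd(back(s,S(633,275),.0606),back(s,S(545,127),.0606)),hd(back(s,S(664,264),.0606),back(s,S(577,120),.0606)))
A=back(t,T(188,318),.056); print("arrow top",A.round(4),hd(np.r_[C,0],A)); B=back(s,S(515,224),.056); print("arrow scene",B.round(4))
# red pin centroid in scene & first top
for n,(u,v) in (("top0.npz",(238,232)),("scene0.npz",(243,207)),("scene3.npz",(243,207)),("scene4.npz",(243,207))):
    c=load(n); im=c["img"].astype(float)[v-5:v+6,u-5:u+6]; w=np.clip(im[...,0]-np.maximum(im[...,1],im[...,2])*1.0-12,0,None)
    # red but not brown: require g<=b+8
    w*= (im[...,1]<im[...,2]+8); yy,xx=np.mgrid[-5:6,-5:6]
    if w.sum()>0:
        p=(u+(w*xx).sum()/w.sum(),v+(w*yy).sum()/w.sum()); P=back(c,p,.038); print(n,np.round(p,2),w.sum().round(),P.round(4),hd(np.r_[C,0],P),np.hypot(*(P[:2]-C)).round(4))
print(proj(s,[[*C,.056]]),proj(t,[[*C,.056]]))
E
```

```text
top rails 73.1 73.9
scene rails 70.8 70.6
arrow top [ 0.4858 -0.0162  0.056 ] 167.5
arrow scene [ 0.4858 -0.012   0.056 ]
top0.npz [238.28 231.65] 105.0 [0.4872 0.0183 0.038 ] 135.2 0.0636
scene0.npz [243.17 207.29] 59.0 [0.4849 0.0188 0.038 ] 136.3 0.0657
scene3.npz [243.7  207.04] 83.0 [0.4864 0.0187 0.038 ] 135.5 0.0645
scene4.npz [243.27 207.15] 59.0 [0.4854 0.0191 0.038 ] 135.9 0.0655
[[271.20143411 201.93136511]] [[256.45164715 204.30329373]]
```

{"method": "arm_command", "body": {"increments": [{"dx":-0.015,"dy":0.008,"dz":0,"rx":0,"ry":0,"rz":0.017,"jaw":1},{"dx":-0.031,"dy":0.014,"dz":0,"rx":0,"ry":0,"rz":0.033,"jaw":1},{"dx":-0.047,"dy":0.02,"dz":0,"rx":0,"ry":0,"rz":0.05,"jaw":1},{"dx":-0.063,"dy":0.025,"dz":0,"rx":0,"ry":0,"rz":0.067,"jaw":1},{"dx":-0.079,"dy":0.029,"dz":0,"rx":0,"ry":0,"rz":0.083,"jaw":1},{"dx":-0.096,"dy":0.033,"dz":0,"rx":0,"ry":0,"rz":0.1,"jaw":1},{"dx":-0.113,"dy":0.035,"dz":0,"rx":0,"ry":0,"rz":0.117,"jaw":1},{"dx":-0.113,"dy":0.035,"dz":0,"rx":0,"ry":0,"rz":0.117,"jaw":1}]}}

```text
clock: 6.5
ee_pos: [0.5806, -0.0339, 0.0745]
tcp_rot: [-0.0, 0.89, 0.456, -0.0]
ft_force: [-0.1, 0.8, 0.2]
width: 0.0002
grasp_force: 0.3
```

```bash
python3 - <<'E'
from arc import *
arc(range(1,9))
o=[]
for n,(u,v) in (("top",(256,206)),("scene",(271,208))):
    c=env.camera(n); np.savez(n+"5.npz",**c); o.append(cv2.resize(c["img"][v-40:v+40,u-38:u+38,::-1],None,fx=5,fy=5,interpolation=cv2.INTER_CUBIC))
cv2.imwrite("pics/s5.png",np.hstack(o))
E
```

```text
pos [ 0.5806 -0.0339  0.0745] yhead -35.78 z [-0. -0. -1.] d [0.   0.   0.01] F [-0.12  0.79  0.23] t 6.5
r,ang 0.0488 -8.7
1 [-0.005  0.003] 0.006
2 [-0.01   0.005] 0.011
3 [-0.015  0.007] 0.017
4 [-0.021  0.01 ] 0.022
5 [-0.026  0.012] 0.028
6 [-0.031  0.014] 0.033
7 [-0.036  0.016] 0.039
8 [-0.042  0.018] 0.044
```

View pics/s5.png

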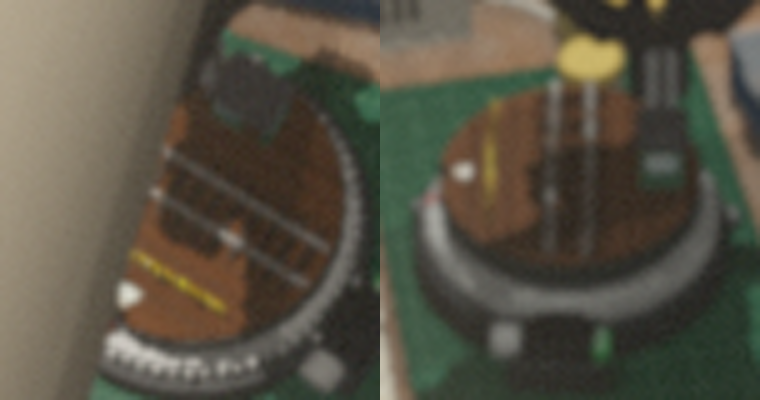

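The arrow is now at (128,294) in the left half and (462,172) in the right. The rails are clear in both, and the pin is at (420,200) in the right half. I'll compute the heading.

```bash
python3 - <<'E'
from arc import *
def hd(a,b): d=(b-a)[:2]; return np.degrees(np.arctan2(d[1],d[0])).round(1)
t=load("top5.npz"); s=load("scene5.npz")
T=lambda x,y:(218+x/5-.4,166+y/5-.4)
S=lambda x,y:(233+(x-380)/5-.4,168+y/5-.4)
print("top rails+90", hd(back(t,T(330,248),.0606),back(t,T(168,150),.0606))+90, hd(back(t,T(305,284),.0606),back(t,T(155,192),.0606))+90)
print("scene rails+90",hd(back(s,S(550,248),.0606),back(s,S(555,85),.0606))+90,hd(back(s,S(587,250),.0606),back(s,S(590,90),.0606))+90)
def white(c,ctr,k=5):
    u,v=map(int,np.round(ctr)); im=c["img"].astype(float)[v-k:v+k+1,u-k:u+k+1]; w=np.clip(im.min(2)-90,0,None); yy,xx=np.mgrid[-k:k+1,-k:k+1]
    return (u+(w*xx).sum()/w.sum(),v+(w*yy).sum()/w.sum())
# arrow centroids: initial calibrate per camera (heading -99.2)
for n,c0,p0,c1,p1 in (("top",load("top0.npz"),(280.9,204.2),t,T(128,294)),("scene",load("scene0.npz"),S(632,243),s,S(462,172))):
    a=white(c0,p0); b=white(c1,p1); A=back(c0,a,.056);B=back(c1,b,.056)
    print(n,np.round(a,2),np.round(b,2),A.round(4),B.round(4),hd(np.r_[C,0],A),hd(np.r_[C,0],B),np.hypot(*(A[:2]-C)),np.hypot(*(B[:2]-C)))
pts=[white(load(f"scene{k}.npz"),p) for k,p in ((2,(282.3,213.5)),(3,(270,216)),(4,(251.5,208)),(5,S(462,172)))]
W=np.array([back(s,p,.056)[:2] for p in pts]); print(W.round(4))
q=least_squares(lambda q:np.hypot(*(W-q[:2]).T)-q[2],[*C,.046]).x; print("circle",q.round(4),np.degrees(np.arctan2(*(W-q[:2]).T[::-1])).round(1))
E
```

```text
top rails+90 138.1 137.9
scene rails+90 138.3 138.2
top [281.21 204.11] [243.2  224.39] [ 0.5245 -0.0757  0.056 ] [0.4953 0.0059 0.056 ] -99.1 138.9 0.04978985813046179 0.04923603352497334
scene [281.97 213.53] [248.88 202.15] [ 0.5247 -0.0723  0.056 ] [0.494  0.0075 0.056 ] -99.5 138.4 0.04639946504466375 0.051273179446460905
[[ 0.5247 -0.0729]
 [ 0.499  -0.0612]
 [ 0.4862 -0.0117]
 [ 0.494   0.0075]]
circle [ 0.5338 -0.024   0.0501] [-100.5 -133.1  165.5  141.6]
```

Top and scene cameras agree on a notch heading of about 138.3°. The pin is at about 135 to 137°, so I'll nudge 2° more, back off and rise out of the way.

{"method": "arm_command", "body": {"increments": [{"dx":-0.005,"dy":0.003,"dz":0,"rx":0,"ry":0,"rz":0.006,"jaw":1},{"dx":-0.01,"dy":0.005,"dz":0,"rx":0,"ry":0,"rz":0.011,"jaw":1},{"dx":-0.011,"dy":0.005,"dz":0,"rx":0,"ry":0,"rz":0.011,"jaw":1},{"dx":-0.011,"dy":0.005,"dz":0,"rx":0,"ry":0,"rz":0.011,"jaw":1}]}}

```text
clock: 6.93
ee_pos: [0.5804, -0.0355, 0.0745]
tcp_rot: [-0.0, 0.898, 0.44, 0.0]
ft_force: [-0.2, 0.3, -0.4]
width: 0.0004
grasp_force: 0.4
```

{"method": "arm_command", "body": {"increments": [{"dx":0.03,"dy":0,"dz":0,"rx":0,"ry":0,"rz":0,"jaw":1},{"dx":0.08,"dy":0,"dz":0,"rx":0,"ry":0,"rz":0,"jaw":1},{"dx":0.1,"dy":0,"dz":-0.1,"rx":0,"ry":0,"rz":0,"jaw":1},{"dx":0.3,"dy":0.0,"dz":-0.3,"rx":0,"ry":0,"rz":0,"jaw":1},{"dx":0.5,"dy":0.2,"dz":-0.5,"rx":0,"ry":0,"rz":0,"jaw":1},{"dx":0.7,"dy":0.4,"dz":-0.7,"rx":0,"ry":0,"rz":0,"jaw":1},{"dx":0.85,"dy":0.6,"dz":-0.8,"rx":0,"ry":0,"rz":0,"jaw":1},{"dx":1.0,"dy":0.75,"dz":-0.8,"rx":0,"ry":0,"rz":0,"jaw":1}]}}

```text
clock: 7.6
ee_pos: [0.7555, 0.0145, 0.1966]
tcp_rot: [0.001, 0.898, 0.441, 0.002]
ft_force: [0.9, -0.9, 3.0]
width: -0.0002
grasp_force: 0.0
```

```bash
python3 - <<'E'
from arc import *
go((.5324,-.0265,.1))
o=[]
for n,(u,v) in (("top",(256,206)),("scene",(271,208))):
    c=env.camera(n); np.savez(n+"6.npz",**c); o.append(cv2.resize(c["img"][v-40:v+40,u-38:u+38,::-1],None,fx=5,fy=5,interpolation=cv2.INTER_CUBIC))
cv2.imwrite("pics/s6.png",np.hstack(o))
E
```

```text
pos [0.7555 0.0145 0.1966] yhead -37.69 z [ 0.004  0.001 -1.   ] d [-1.127 -1.011  0.639] F [ 0.87 -0.91  3.  ] t 7.6
```

View pics/s6.png

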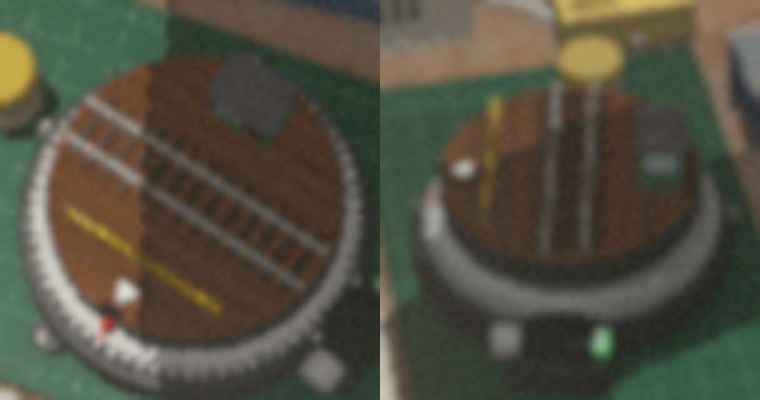

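In the left half the red pin shows right in the notch at (106,322), in line with the arrow at (125,293). I'll check the angle and plan the press.

```bash
python3 - <<'E'
from arc import *
def hd(a,b): d=(b-a)[:2]; return np.degrees(np.arctan2(d[1],d[0])).round(1)
t=load("top6.npz"); T=lambda x,y:(218+x/5-.4,166+y/5-.4)
print("rails+90", hd(back(t,T(328,250),.0606),back(t,T(90,97),.0606))+90, hd(back(t,T(303,288),.0606),back(t,T(65,136),.0606))+90)
im=t["img"].astype(float); hsv=cv2.cvtColor(t["img"],cv2.COLOR_RGB2HSV)
def cen(w,u,v,k): 
    yy,xx=np.mgrid[v-k:v+k+1,u-k:u+k+1]; w=w[v-k:v+k+1,u-k:u+k+1]; return ((w*xx).sum()/w.sum(),(w*yy).sum()/w.sum())
red=np.clip(im[...,0]-1.0*np.maximum(im[...,1],im[...,2])-20,0,None)*(im[...,1]<im[...,2]+8)
p=cen(red,239,230,4); P=back(t,p,.039)
wh=np.clip(im.min(2)-100,0,None); a=cen(wh,243,224,3); A=back(t,a,.056)
roof=back(t,T(254,86),.084)
print("pin",np.round(p,2),P.round(4),hd(np.r_[C,0],P),np.hypot(*(P[:2]-C)).round(4),"arrow",np.round(a,2),hd(np.r_[C,0],A),"roof->arrow",hd(roof,A),"roof->pin",hd(roof,P),roof.round(4),(roof[:2]+.042*np.array([np.cos(np.radians(136)),np.sin(np.radians(136))])).round(4))
E
```

```text
rails+90 136.5 136.9
pin [239.22 230.29] [0.4894 0.016  0.039 ] 135.3 0.0605 arrow [242.58 223.92] 137.0 roof->arrow 136.6 roof->pin 135.6 [ 0.5635 -0.0565  0.084 ] [ 0.5333 -0.0273]
```

Notch and pin agree to about 1°. Next I'll move over the middle, biased 5 mm away from the cabin.

{"method": "arm_command", "body": {"increments": [{"dx":-0.1,"dy":-0.1,"dz":0,"rx":0,"ry":0,"rz":0,"jaw":1},{"dx":-0.28,"dy":-0.25,"dz":0,"rx":0,"ry":0,"rz":0,"jaw":1},{"dx":-0.46,"dy":-0.41,"dz":0,"rx":0,"ry":0,"rz":0,"jaw":1},{"dx":-0.64,"dy":-0.57,"dz":0,"rx":0,"ry":0,"rz":0,"jaw":1},{"dx":-0.8,"dy":-0.73,"dz":0,"rx":0,"ry":0,"rz":0,"jaw":1},{"dx":-0.9,"dy":-0.83,"dz":0,"rx":0,"ry":0,"rz":0,"jaw":1},{"dx":-1.0,"dy":-0.9,"dz":0,"rx":0,"ry":0,"rz":0,"jaw":1},{"dx":-1.0,"dy":-0.9,"dz":0,"rx":0,"ry":0,"rz":0,"jaw":1}]}}

```text
clock: 8.37
ee_pos: [0.5519, -0.0231, 0.1929]
tcp_rot: [-0.001, 0.898, 0.439, -0.0]
ft_force: [-0.6, -0.1, 0.4]
width: -0.0
grasp_force: 0.0
```

```bash
python3 -c "
from plan import *
go((.529,-.0235,.068))"
```

```text
pos [ 0.5519 -0.0231  0.1929] yhead -37.88 z [-0.001  0.002 -1.   ] d [-0.096 -0.117  0.833] F [-0.57 -0.1   0.4 ] t 8.3667
```

{"method": "arm_command", "body": {"increments": [{"dx":-0.05,"dy":-0.06,"dz":0.1,"rx":0,"ry":0,"rz":0,"jaw":1},{"dx":-0.096,"dy":-0.117,"dz":0.3,"rx":0,"ry":0,"rz":0,"jaw":1},{"dx":-0.096,"dy":-0.117,"dz":0.5,"rx":0,"ry":0,"rz":0,"jaw":1},{"dx":-0.096,"dy":-0.117,"dz":0.65,"rx":0,"ry":0,"rz":0,"jaw":1},{"dx":-0.096,"dy":-0.117,"dz":0.75,"rx":0,"ry":0,"rz":0,"jaw":1},{"dx":-0.096,"dy":-0.117,"dz":0.81,"rx":0,"ry":0,"rz":0,"jaw":1},{"dx":-0.096,"dy":-0.117,"dz":0.833,"rx":0,"ry":0,"rz":0,"jaw":1},{"dx":-0.096,"dy":-0.117,"dz":0.833,"rx":0,"ry":0,"rz":0,"jaw":1}]}}

```text
clock: 9.03
ee_pos: [0.532, -0.023, 0.0679]
tcp_rot: [0.0, 0.898, 0.44, -0.0]
ft_force: [-0.5, 0.7, 0.8]
width: -0.0001
grasp_force: 0.0
```

```bash
python3 -c "
from plan import *
go((.529,-.0235,.0606))"
```

```text
pos [ 0.532  -0.023   0.0679] yhead -37.82 z [-0.001 -0.001 -1.   ] d [-0.015 -0.014  0.049] F [-0.5   0.65  0.78] t 9.0333
```

{"method": "arm_command", "body": {"increments": [{"dx":0,"dy":0,"dz":0.015,"rx":0,"ry":0,"rz":0,"jaw":1},{"dx":0,"dy":0,"dz":0.028,"rx":0,"ry":0,"rz":0,"jaw":1},{"dx":0,"dy":0,"dz":0.038,"rx":0,"ry":0,"rz":0,"jaw":1},{"dx":0,"dy":0,"dz":0.045,"rx":0,"ry":0,"rz":0,"jaw":1},{"dx":0,"dy":0,"dz":0.05,"rx":0,"ry":0,"rz":0,"jaw":1},{"dx":0,"dy":0,"dz":0.055,"rx":0,"ry":0,"rz":0,"jaw":1},{"dx":0,"dy":0,"dz":0.06,"rx":0,"ry":0,"rz":0,"jaw":1},{"dx":0,"dy":0,"dz":0.06,"rx":0,"ry":0,"rz":0,"jaw":1}]}}

```text
clock: 9.7
ee_pos: [0.532, -0.0229, 0.0593]
tcp_rot: [-0.0, 0.898, 0.44, 0.0]
ft_force: [-0.2, 0.9, 2.4]
width: -0.0002
grasp_force: 1.5
```

{"method": "arm_command", "body": {"increments": [{"dx":0,"dy":0,"dz":0.005,"rx":0,"ry":0,"rz":0,"jaw":1},{"dx":0,"dy":0,"dz":0.01,"rx":0,"ry":0,"rz":0,"jaw":1},{"dx":0,"dy":0,"dz":0.015,"rx":0,"ry":0,"rz":0,"jaw":1},{"dx":0,"dy":0,"dz":0.02,"rx":0,"ry":0,"rz":0,"jaw":1}]}}

```text
clock: 10.03
ee_pos: [0.5323, -0.0227, 0.0566]
tcp_rot: [-0.0, 0.898, 0.44, 0.001]
ft_force: [-1.7, 2.1, 7.7]
width: -0.0
grasp_force: 3.8
```

{"method": "arm_command", "body": {"increments": [{"dx":0,"dy":0,"dz":0.006,"rx":0,"ry":0,"rz":0,"jaw":1},{"dx":0,"dy":0,"dz":0.012,"rx":0,"ry":0,"rz":0,"jaw":1},{"dx":0,"dy":0,"dz":0.016,"rx":0,"ry":0,"rz":0,"jaw":1},{"dx":0,"dy":0,"dz":0.016,"rx":0,"ry":0,"rz":0,"jaw":1}]}}

```text
clock: 10.37
ee_pos: [0.532, -0.0229, 0.0538]
tcp_rot: [-0.0, 0.898, 0.44, 0.0]
ft_force: [-0.7, 2.3, 4.3]
width: -0.0
grasp_force: 1.9
```

{"method": "arm_command", "body": {"increments": [{"dx":0,"dy":0,"dz":0.006,"rx":0,"ry":0,"rz":0,"jaw":1},{"dx":0,"dy":0,"dz":0.012,"rx":0,"ry":0,"rz":0,"jaw":1},{"dx":0,"dy":0,"dz":0.016,"rx":0,"ry":0,"rz":0,"jaw":1},{"dx":0,"dy":0,"dz":0.016,"rx":0,"ry":0,"rz":0,"jaw":1}]}}

```text
clock: 10.7
ee_pos: [0.5325, -0.0232, 0.0517]
tcp_rot: [0.0, 0.898, 0.44, 0.001]
ft_force: [1.0, -0.4, 6.6]
width: 0.0004
grasp_force: 2.7
```

{"method": "arm_command", "body": {"increments": [{"dx":0,"dy":0,"dz":0.005,"rx":0,"ry":0,"rz":0,"jaw":1},{"dx":0,"dy":0,"dz":0.009,"rx":0,"ry":0,"rz":0,"jaw":1},{"dx":0,"dy":0,"dz":0.009,"rx":0,"ry":0,"rz":0,"jaw":1}]}}

```text
clock: 10.95
ee_pos: [0.5328, -0.0232, 0.0512]
tcp_rot: [0.0, 0.898, 0.44, 0.001]
ft_force: [-2.9, 1.4, 18.4]
width: 0.0
grasp_force: 9.1
```

It bottomed out 9 mm down, with 18 N as a hard stop. I'll lift off and check.

{"method": "arm_command", "body": {"increments": [{"dx":0,"dy":0,"dz":-0.02,"rx":0,"ry":0,"rz":0,"jaw":1},{"dx":0,"dy":0,"dz":-0.1,"rx":0,"ry":0,"rz":0,"jaw":1},{"dx":0,"dy":0,"dz":-0.3,"rx":0,"ry":0,"rz":0,"jaw":1},{"dx":0,"dy":0,"dz":-0.5,"rx":0,"ry":0,"rz":0,"jaw":1},{"dx":0.2,"dy":0.15,"dz":-0.7,"rx":0,"ry":0,"rz":0,"jaw":1},{"dx":0.4,"dy":0.3,"dz":-0.8,"rx":0,"ry":0,"rz":0,"jaw":1},{"dx":0.6,"dy":0.5,"dz":-0.9,"rx":0,"ry":0,"rz":0,"jaw":1},{"dx":0.8,"dy":0.7,"dz":-0.9,"rx":0,"ry":0,"rz":0,"jaw":1}]}}

```text
clock: 11.62
ee_pos: [0.6822, 0.0075, 0.1879]
tcp_rot: [0.0, 0.898, 0.441, 0.002]
ft_force: [0.6, -0.1, 3.5]
width: -0.0002
grasp_force: 0.0
```

{"method": "arm_command", "body": {"increments": [{"dx":0.15,"dy":0.15,"dz":0,"rx":0,"ry":0,"rz":0,"jaw":1},{"dx":0.2,"dy":0.2,"dz":0,"rx":0,"ry":0,"rz":0,"jaw":1},{"dx":0.2,"dy":0.2,"dz":0,"rx":0,"ry":0,"rz":0,"jaw":1},{"dx":0.2,"dy":0.2,"dz":0,"rx":0,"ry":0,"rz":0,"jaw":1}]}}

```text
clock: 11.95
ee_pos: [0.7218, 0.0107, 0.1842]
tcp_rot: [0.0, 0.898, 0.439, -0.001]
ft_force: [-1.1, -0.1, 0.7]
width: -0.0001
grasp_force: 0.0
```

```bash
python3 - <<'E'
from arc import *
o=[]
for n,(u,v) in (("top",(256,206)),("scene",(271,208))):
    c=env.camera(n); np.savez(n+"7.npz",**c); o.append(cv2.resize(c["img"][v-40:v+40,u-38:u+38,::-1],None,fx=5,fy=5,interpolation=cv2.INTER_CUBIC))
cv2.imwrite("pics/s7.png",np.hstack(o))
E
```

```text
(no output)
```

View pics/s7.png

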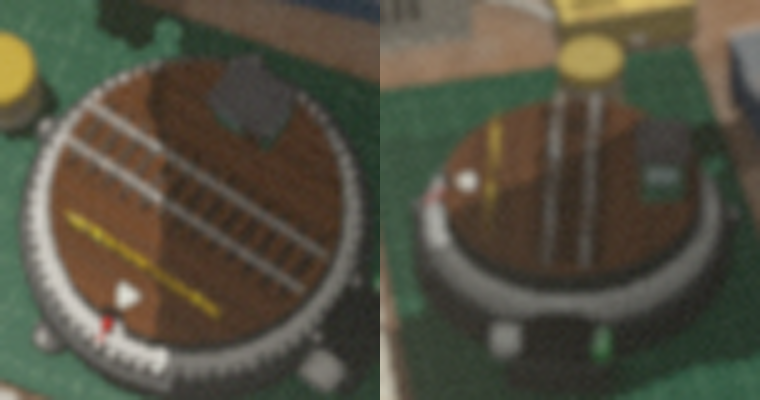

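The deck sits lower: in the right half the arrow went from (462,168) to (466,181), and the pin is in the notch at (435,193). I'll quantify the drop before handing in.

```bash
python3 - <<'E'
from h import *
a,b=load("scene6.npz"),load("scene7.npz")
g=lambda c:cv2.cvtColor(c["img"],cv2.COLOR_RGB2GRAY)
P=np.array([[.5324+x,-.0265+y] for x,y in ((-.036,.034),(-.03,.0),(-.01,-.04),(.0,.0),(.02,.02),(.031,-.029))])
for z,q in ((.056,P),):
    p=proj(a,np.c_[q,np.full(len(q),z)]).astype(np.float32)
    n,st,_=cv2.calcOpticalFlowPyrLK(g(a),g(b),p[:,None],None,winSize=(15,15),maxLevel=1)
    print((n[:,0]-p).round(2),st.ravel())
    print("9mm:",(proj(a,np.c_[q,np.full(len(q),z-.009)])-p).round(2))
E
```

```text
[[ 0.82  2.72]
 [-0.02  6.41]
 [ 0.12  2.45]
 [ 0.02  6.75]
 [ 0.05  6.47]
 [ 0.2   2.37]] [1 1 1 1 1 1]
9mm: [[0.21 2.91]
 [0.15 2.92]
 [0.06 2.92]
 [0.1  2.91]
 [0.09 2.9 ]
 [0.   2.91]]
```

```bash
python3 -c "
from station import env
print(env.job_done())"
```

```text
the job is handed in; nothing more can be done
None
```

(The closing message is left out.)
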